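# Scan the stock code, then bring the tall connector jar to the front and hold the carousel

## Task

Book out the connectors: before touching the carousel, lift the nose-down code scanner off its charging pad, hold it upright and steady about 5 cm above the middle of the barred code tile for a good second, and stand it back upright, fully on its pad, letting go. Then turn the jar carousel by the bar handle on top until the tall jar stands at the front, in line with the pointer pin on the carousel's base, and finish while still gripping the handle, holding the turntable still there. Leave the handheld transceiver and the mug of screwdrivers where they stand.

Things in the scene. Friction and masses are not known exactly. Their poses are not given: they have to be found in the camera images.
- scanner: loose grey code scanner standing nose down: a round head 56 mm across and 34 mm high at the bottom, above it a plain round grip 34 mm across, up to 116 mm above the underside (bare grip from about 52 mm up). Origin: centre of the underside, where the reading window looks straight down; z points up along the grip. About 0.16 kg. Reads codes from 3 to 8 cm.
- pad: fixed round black charging pad, 100 mm across, 6 mm thick, with a small tab on its rim; the scanner stands on it. Origin: centre of its underside on the desk (top 6 mm higher).
- code_tile: fixed white plate 60 x 90 mm (x, y), 5 mm thick, with black bars, flat on the desk. Origin: centre of its underside.
- tall_jar (a point): the tall glass jar of aluminium connectors, 58 mm across and 100 mm high; the other four jars on the turntable are only 55 mm high. Fixed to the turntable, its axis 75 mm from the turntable's axis. This point: centre of its underside, 26 mm above the desk; its top is 126 mm above the desk.
- handle (a point): dark wooden bar handle on the turntable's axis, above all jars, carried by a thin steel stem (14 mm across): 70 mm long (along the turntable's x), 18 mm wide (along its y), 30 mm high. This point: its centre, on the turntable's vertical axis, 168 mm above the desk; one end of the bar points towards the tall jar. Turning it turns the turntable with all jars. Grip it across its 18 mm width.
- turntable: round wooden turntable, 230 mm across and 10 mm thick, with everything it carries (five jars, stem and handle). Origin: centre of its underside, on its vertical axis, 16 mm above the desk; its own -x axis points towards the tall jar. It turns without end both ways, with light friction (about 0.04 N m) and no spring.
- front (a point): the front place on the carousel: the point on the fixed base, 75 mm from the axis and 26 mm above the desk, where the centre of the tall jar must come. The pointer (a steel pin with a ball, 54 mm high, on a tongue of the base) stands 68 mm farther out in the same direction. The round base is 240 mm across.
- transceiver: black handheld transceiver standing upright, 36 x 58 x 115 mm plus a 100 mm stub aerial. Bystander, loose; origin: centre of its underside.
- mug: white ceramic mug, 82 mm across, 95 mm high, holding two red screwdrivers that rise to about 185 mm. Bystander, loose; origin: centre of its underside.
Things that resemble listed ones, but are neither listed nor needed, are in the scene too. Leave any red or yellow look-alike of the scanner alone.

How it is judged:
By the outcome, as a careful person would: the job done as asked, in the order asked, and still so for the second after the job is handed in, while the arm keeps its last pose, push and grip.
It also fails if it takes over 72 s, if anything falls off the work surface, if the arm or the gripper's body presses on something with over 40 N, if the wrist force passes 120 N, or if a joint passes its speed limit or range.

## Robot

A 7-joint arm with a two-finger parallel gripper is mounted at the origin on the work surface. World frame = base frame: x ahead of the robot, y to its left, z up, the work surface at z = 0. Lengths are in m, angles in rad, forces in N, time in s.
With the tool pointing down it reaches from about 0.425 to 0.825 m from the base axis. Payload 3.6 kg.
Tool frame: the origin (TCP) lies between the finger pads, 19 mm behind the fingertips; this is the grasp point; z points along the fingers, y is the line along which they close (so a half turn about z gives the same grasp; the last joint's range is limited). The gripper opens to 93 mm and grips with 3 to 60 N. Pads are 15 mm wide; open, the fingers measure 128 mm over their backs; the gripper's body (75 mm by 188 mm) begins 65 mm behind the grasp point.
Start: joints at [-1.282, 0.615, -0.013, 1.423, 0.008, 1.103, -0.04], TCP at [0.202, 0.618, 0.237] pointing down, gripper open.
Joint ranges: [-3.12, 3.12], [-0.3, 2.06], [-1.34, 1.32], [0.26, 2.42], [-1.36, 4.5], [0.01, 1.98], [-2.84, 2.84]. Speed limits (rad/s): [2.79, 2.79, 3.14, 3.14, 3.14, 3.14, 3.14].

## Interface

Orientations are given as a unit quaternion [w, x, y, z].
In Python, from rig import observe, vision, ticket gives the robot as it stands.
- The arm moves only by the tool drive_tool, never from a script. Its arguments are lists of equal length, an entry for each row: "offset": the shift along the tool's x, y, z in units of 40 mm (1.0 is 40 mm), a list of three; "turn": the turn, a rotation vector about the tool's x, y, z in units of 8 degrees (1.0 is 8 degrees), a list of three; "jaw": the opening, from -1 (shut) to 1 (fully open). In form: {"offset": [[x, y, z], ...], "turn": [[wx, wy, wz], ...], "jaw": [jaw, ...]}. A call has 1 to 12 rows; each row shifts and turns the commanded pose from where the row before left it, along the tool's axes as they then stand; what a row does not reach is not made up. A row lasts 1/10 s, in which the tool goes at most 50 mm and 8.59 degrees, less where a joint would pass 70% of its speed; a pose out of reach is approached as far as the arm can. A call is refused whole if a number of a shift passes 1 or a number of a turn 1, either way. A call with a gripper value outside its range is refused whole. The fingers move at their own pace and stop on an object; the grip force is fixed at half the most. Time passes only in rows, so rows that do not move let the fingers close. It gives the time, the measured TCP pose, the force, the opening and the grip force at its end, in the units of the state.
- observe(): the state, without advancing time (a new reading comes with each control period).
- vision.capture(name): name is "side" or "top" or "wrist"; returns the picture (384x512x3 uint8, red, green, blue); there is no depth.
- vision.get_calibration(name): a dict with "fovy" (degrees; the focal length in pixels is half the picture's height over the tangent of half this angle, whatever the lens; pixels are square), "cx", "cy" (the principal point, pixels), "distortion" ([k1, k2, p1, p2, k3] as OpenCV has them; the pictures are not rectified), "extrinsics" (4x4, takes a point from world to camera coordinates); the wrist camera has in their place "hand_eye" (4x4, takes a point from camera to tool coordinates, whose origin is the TCP and whose axes are the flange's). Camera axes: x right, y down, z forward; pixel columns grow to the right and rows downward; lengths in m; the calibration is good to about 2 mm. A picture is of the moment at which its call begins: read the wrist's pose just before it. get_calibration takes no time and is no camera call.
- ticket.job_done(): hands the job in; it is judged then, once.
The state is a dict: "time": time; "joint_pos": joint angles; "joint_velocities": joint speeds; "joint_efforts": joint torques, N m; "tool_pos": TCP position; "ee_rot": TCP orientation; "ft_force": force on the tool from outside, world axes, zero at the start; "torque": the same for the moment, N m; "width": opening from 0.0 (shut) to 1.0 (fully open); "gripper_force": force on a finger pad.
Only numpy, scipy, OpenCV 4.12 (cv2) and the standard library are available. Lean on these libraries where they do the work, as an engineer would, in place of code of your own. Each camera call takes 0.05 s, during which the arm holds its last target. There are 200 camera calls.

## Working session

There is one attempt and no reset: what is moved stays moved. The work goes in short steps, Python scripts to look and compute and a tool call to move; the robot and the scene stay as the last step left them, time stands still between calls to the robot, and variables do not carry over. Pictures are saved under pics/ and viewed, at most 12 in all, crops included, and the job is handed in when it is done.

Besides the shell and the picture viewer there is one more tool, called after "Request:" by a JSON object that holds its "fn" and its "kwargs". drive_tool: Moves the arm, as the interface text tells. Its arguments: {"type":"object","properties":{"offset":{"type":"array","items":{"type":"array","items":{"type":"number"}}},"turn":{"type":"array","items":{"type":"array","items":{"type":"number"}}},"jaw":{"type":"array","items":{"type":"number"}}},"required":["offset","turn","jaw"]}

```bash
mkdir -p pics; ls; python3 - <<'E'
from rig import observe, vision
import cv2, json
s=observe(); print({k:(v if not hasattr(v,'tolist') else v.tolist()) for k,v in s.items()})
for n in ("top","side","wrist"):
    im=vision.capture(n); cv2.imwrite(f"pics/{n}0.png",im[:,:,::-1])
    print(n,vision.get_calibration(n))
E
```

```text
pics
{'time': 0.0, 'joint_pos': [-1.281529124851815, 0.615884775381515, -0.01266456261541088, 1.4248869849050325, 0.008075039575184063, 1.1034036597440886, -0.040397300388789865], 'joint_velocities': [0.0002611817427171831, 0.00028332457442519854, 0.0017361774884720074, -0.0005439144111595, 0.00020754221899175177, 0.0017098991608109802, 0.00025063340381601795], 'joint_efforts': [0.00044285062358540017, -45.893880128860474, 0.20892912056297064, -16.574456691741943, -0.061097871512174606, 0.02052488678600639, 0.00024754101104917936], 'tool_pos': [0.20158345731572086, 0.617168714624622, 0.23630728048756774], 'ee_rot': [-0.0002060150031253007, 0.15718034555757995, 0.9875691032251062, -0.0012501533417739281], 'ft_force': [0.5626826087753379, -0.8342146376841955, -0.3041958865631689], 'torque': [0.044141131170591, -0.009374768904901791, 0.014447297520187858], 'gripper_force': 0.0, 'width': 0.9959636819860098}
top {'fovy': 56.454386743799056, 'cx': 256.0750350631941, 'cy': 186.84993765078065, 'distortion': array([0.02732028, 0.        , 0.        , 0.        , 0.        ]), 'extrinsics': ar
[... 485 characters left out ...]
 [-0.43111154,  0.64286232, -0.63314365,  0.35259424],
       [ 0.34710339, -0.52954383, -0.77401717,  1.41941876],
       [ 0.        ,  0.        ,  0.        ,  1.        ]])}
wrist {'fovy': 59.68101928822469, 'cx': 252.5674248918001, 'cy': 196.22505710690896, 'distortion': array([0.03099931, 0.        , 0.        , 0.        , 0.        ]), 'hand_eye': array([[-1.59722386e-04, -9.65724272e-01, -2.59570039e-01,
         7.18391629e-02],
       [ 9.99999981e-01, -1.83817068e-04,  6.85526785e-05,
        -1.91663580e-04],
       [-1.13916389e-04, -2.59570023e-01,  9.65724283e-01,
        -1.46078406e-01],
       [ 0.00000000e+00,  0.00000000e+00,  0.00000000e+00,
         1.00000000e+00]])}
```

View pics/top0.png

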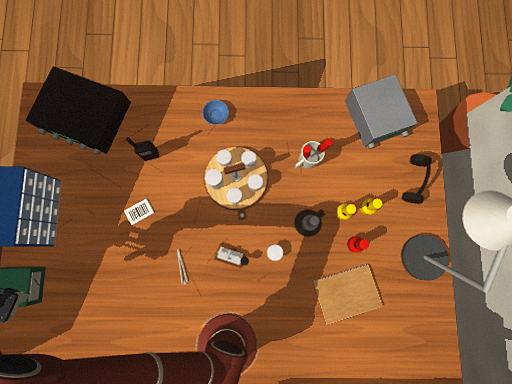

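View pics/side0.png

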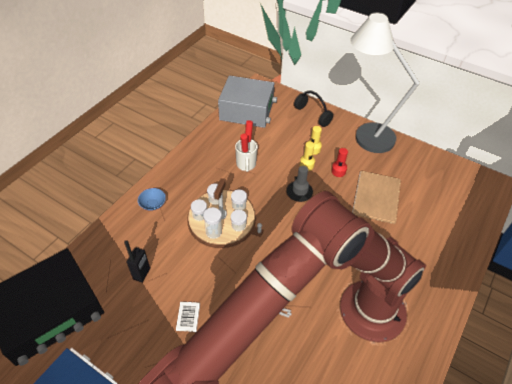

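The top view shows the pad and scanner near (308,222), the tile at (139,212), the carousel at (236,178), the pointer ball at (242,215), the mug at (312,153) and the transceiver at (145,148). In the side view the tall jar looks to be at about (213,220). I'll zoom in on these.

```bash
cat > h.py <<'E'
import numpy as np, cv2
from rig import observe, vision
from scipy.spatial.transform import Rotation as R
def cam(n,s=None):
    c=vision.get_calibration(n); f=192/np.tan(np.radians(c["fovy"]/2))
    K=np.array([[f,0,c["cx"]],[0,f,c["cy"]],[0,0,1.]])
    if n=="wrist":
        q=s["ee_rot"]; T=np.eye(4); T[:3,:3]=R.from_quat([q[1],q[2],q[3],q[0]]).as_matrix(); T[:3,3]=s["tool_pos"]
        E=np.linalg.inv(T@c["hand_eye"])
    else: E=c["extrinsics"]
    return K,c["distortion"],E
def ray(n,uv,s=None):
    K,d,E=cam(n,s); p=cv2.undistortPoints(np.array(uv,float).reshape(-1,1,2),K,d)[:,0]
    D=np.c_[p,np.ones(len(p))]@E[:3,:3]; return -E[:3,:3].T@E[:3,3],D
def onz(n,uv,z,s=None):
    o,D=ray(n,uv,s); return o+D*((z-o[2])/D[:,2])[:,None]
def proj(n,P,s=None):
    K,d,E=cam(n,s); return cv2.projectPoints(np.array(P,float).reshape(-1,1,3),cv2.Rodrigues(E[:3,:3])[0],E[:3,3],K,d)[0][:,0]
def tri(a,ua,b,ub):
    o1,d1=ray(a,[ua]);o2,d2=ray(b,[ub]);d1=d1[0];d2=d2[0]
    t=np.linalg.lstsq(np.c_[d1,-d2],o2-o1,rcond=None)[0]
    p,q=o1+t[0]*d1,o2+t[1]*d2; return (p+q)/2,np.linalg.norm(p-q)
E
python3 - <<'E'
from h import *
t=cv2.imread("pics/top0.png"); s=cv2.imread("pics/side0.png")
z=lambda im,x,y,w,h,k:cv2.resize(im[y:y+h,x:x+w],None,fx=k,fy=k,interpolation=cv2.INTER_CUBIC)
a=z(t,190,130,160,110,5); cv2.imwrite("pics/tz.png",a)
b=z(s,175,150,160,110,5); cv2.imwrite("pics/sz.png",b)
hsv=cv2.cvtColor(t,cv2.COLOR_BGR2HSV)
m=((hsv[...,2]>190)&(hsv[...,1]<50)).astype(np.uint8); m[:, :100]=0; m[:,180:]=0; m[:180]=0;m[240:]=0
m=cv2.morphologyEx(m,cv2.MORPH_CLOSE,np.ones((5,5)))
c=max(cv2.findContours(m,0,1)[0],key=cv2.contourArea); r=cv2.minAreaRect(c); print(r)
P=onz("top",cv2.boxPoints(r),.005); print(P.round(4),P.mean(0)); print([np.linalg.norm(P[i]-P[i-1]) for i in range(4)])
E
```

```text
((138.4292449951172, 211.37265014648438), (16.220474243164062, 25.44768714904785), 60.945396423339844)
[[0.4599 0.3826 0.005 ]
 [0.5057 0.3054 0.005 ]
 [0.4539 0.274  0.005 ]
 [0.4087 0.351  0.005 ]] [0.45706633 0.32825234 0.005     ]
[np.float64(0.06011225009707955), np.float64(0.08976926329035984), np.float64(0.06060368165609549), np.float64(0.08923113678599383)]
```

View pics/tz.png

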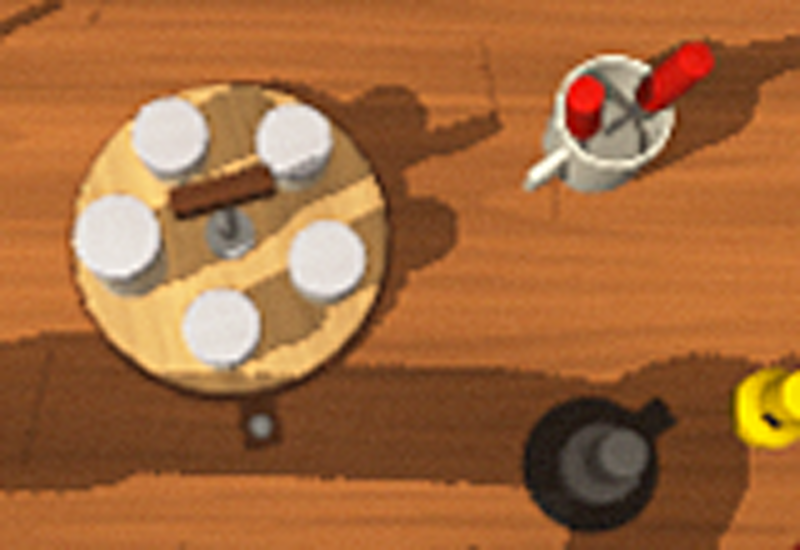

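View pics/sz.png

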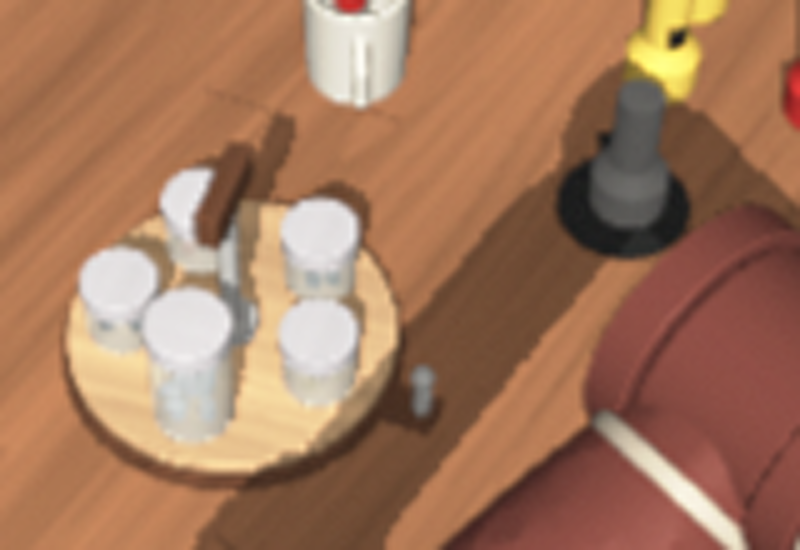

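The zooms show the tall jar's lid at top-zoom (118,238), to the left, and the handle at (222,191) pointing at it. The pointer ball is at (260,426), the scanner grip top at (622,456) and the pad centre at (592,464).

```bash
python3 - <<'E'
from h import *
T=lambda x,y:[(x+.5)/5-.5+190,(y+.5)/5-.5+130]
S=lambda x,y:[(x+.5)/5-.5+175,(y+.5)/5-.5+150]
for n,a,b in [("scantop",(624,454),(642,97)),("pad",(592,464),(624,205)),("ball",(260,426),(423,373)),("handle",(222,190),(224,192)),("talltop",(117,236),(188,320)),("h_left",(176,204),(210,225)),("h_right",(270,176),(236,165))]:
    p,e=tri("top",T(*a),"side",S(*b)); print(n,p.round(4),round(e,4))
print("pad z6",onz("top",[T(592,464)],.006)); print("scantop z122",onz("top",[T(624,454)],.122))
print("tall z126",onz("top",[T(117,236)],.126)); print("handle z183",onz("top",[T(222,188)],.183))
im=cv2.imread("pics/top0.png");hsv=cv2.cvtColor(im,cv2.COLOR_BGR2HSV)
# turntable rim: saturated light wood
m=np.zeros(im.shape[:2],np.uint8)
m[140:215,200:275]=((hsv[140:215,200:275,2]>125)|(hsv[140:215,200:275,1]<70))
m=cv2.morphologyEx(m,cv2.MORPH_OPEN,np.ones((3,3)));
# pad: dark blob
d=np.zeros_like(m); d[195:245,285:330]=(hsv[195:245,285:330,2]<45)
c=max(cv2.findContours(d,0,1)[0],key=cv2.contourArea);(u,v),r=cv2.minEnclosingCircle(c);print("dark",u,v,r)
P=onz("top",c[:,0],.006); print(P.min(0),P.max(0))
lo=onz("top",[T(75,240),T(387,240),T(232,82),T(232,396)],.026); print("disc",lo.round(4))
for nm,uv in (("mug",T(615,105)),):print(nm,onz("top",[uv],.095))
E
```

```text
scantop [ 0.4208 -0.2934  0.1104] 0.0016
pad [ 0.4223 -0.2912 -0.0076] 0.0007
ball [ 0.4439 -0.0468  0.045 ] 0.0017
handle [ 0.587  -0.0229  0.1639] 0.0003
talltop [0.5645 0.0497 0.1221] 0.001
h_left [0.5764 0.0068 0.1674] 0.0004
h_right [ 0.5998 -0.054   0.1523] 0.0004
pad z6 [[ 0.42092093 -0.28914064  0.006     ]]
scantop z122 [[ 0.41907502 -0.29160945  0.122     ]]
tall z126 [[0.56324114 0.04914561 0.126     ]]
handle z183 [[ 0.5840275  -0.02368556  0.183     ]]
dark 310.08929443359375 221.10714721679688 15.62121868133545
[ 0.37519159 -0.34857299  0.006     ] [ 0.46678395 -0.24144838  0.006     ]
disc [[ 0.5802  0.0901  0.026 ]
 [ 0.5824 -0.1382  0.026 ]
 [ 0.7011 -0.0227  0.026 ]
 [ 0.4665 -0.0263  0.026 ]]
mug [[ 0.66706783 -0.29565813  0.095     ]]
```

Checks: the disc radius comes out at about 0.115, and the jar sits at radius 0.076. The pointer ball is at radius 0.142, and the tile measures 60x90. The carousel axis is near (0.584,-0.024), the tall jar lies at about 106° and the front at about 189°. Next I turn the tool to line up with the world axes (tool y = +X, x = +Y, z down) and rise.

Request:
{"fn": "drive_tool", "kwargs": {"offset": [[0,0,-0.2],[0,0,-0.2],[0,0,-0.2],[0,0,-0.2],[0,0,-0.2],[0,0,-0.2],[0,0,-0.2],[0,0,-0.2],[0,0,-0.2]], "turn": [[0,0,1],[0,0,1],[0,0,1],[0,0,1],[0,0,1],[0,0,1],[0,0,1],[0,0,1],[0,0,1]], "jaw": [1,1,1,1,1,1,1,1,1]}}

```text
time: 1.05
tool_pos: [0.2016, 0.6176, 0.3093]
ee_rot: [0.0, 0.71, 0.705, -0.001]
ft_force: [0.4, 0.6, -0.5]
width: 1.0
gripper_force: 0.0
```

Request:
{"fn": "drive_tool", "kwargs": {"offset": [[-0.87,0.52,0],[-0.87,0.52,0],[-0.87,0.52,0],[-0.87,0.52,0],[-0.87,0.52,0],[-0.87,0.52,0],[-0.87,0.52,0],[-0.87,0.52,0],[-0.87,0.52,0],[-0.87,0.52,0],[-0.87,0.52,0],[-0.87,0.52,0]], "turn": [[0,0,0],[0,0,0],[0,0,0],[0,0,0],[0,0,0],[0,0,0],[0,0,0],[0,0,0],[0,0,0],[0,0,0],[0,0,0],[0,0,0]], "jaw": [1,1,1,1,1,1,1,1,1,1,1,1]}}

```text
time: 2.25
tool_pos: [0.4511, 0.1984, 0.3094]
ee_rot: [-0.0, 0.708, 0.707, -0.0]
ft_force: [1.4, 0.3, -0.5]
width: 1.0
gripper_force: 0.0
```

Request:
{"fn": "drive_tool", "kwargs": {"offset": [[-1,0,0],[-1,0,0],[-1,0,0],[-1,0,0],[-1,0,0],[-1,0,0],[-1,0,0],[-1,-0.1,0],[-1,-0.1,0],[-1,-0.1,0],[-0.7,0,0],[0,0,0]], "turn": [[0,0,0],[0,0,0],[0,0,0],[0,0,0],[0,0,0],[0,0,0],[0,0,0],[0,0,0],[0,0,0],[0,0,0],[0,0,0],[0,0,0]], "jaw": [1,1,1,1,1,1,1,1,1,1,1,1]}}

```text
time: 3.45
tool_pos: [0.4366, -0.2328, 0.3096]
ee_rot: [0.001, 0.711, 0.704, -0.001]
ft_force: [0.5, 0.3, -0.1]
width: 1.002
gripper_force: 0.0
```

```bash
python3 - <<'E'
from h import *
s=observe(); im=vision.capture("wrist"); cv2.imwrite("pics/w1.png",im[:,:,::-1])
np.save("s1.npy",np.r_[s["tool_pos"],s["ee_rot"]]); print(s["tool_pos"],s["ee_rot"])
for p in ([.42,-.29,.122],[.42,-.29,.006],[.42,-.29,.04]): print(proj("wrist",[p],s))
E
```

```text
[ 0.43657113 -0.23275591  0.30959361] [ 0.00097287  0.71053702  0.70365796 -0.0012909 ]
[[237.63922337 231.45375856]]
[[241.24855755 201.21588484]]
[[240.38393554 208.46361329]]
```

View pics/w1.png

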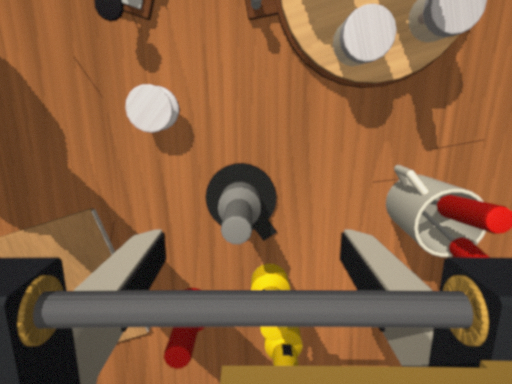

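The wrist view shows the grip top at about (237,230), the pad at (241,199), and the yellow look-alikes just beyond at (272,280).

```bash
python3 - <<'E'
from h import *
s=np.load("s1.npy"); s=dict(tool_pos=s[:3],ee_rot=s[3:])
im=cv2.imread("pics/w1.png"); g=cv2.cvtColor(im,cv2.COLOR_BGR2HSV)
w=np.zeros(g.shape[:2],np.uint8); sub=g[150:250,195:290]; w[150:250,195:290]=(sub[...,2]<40)|(sub[...,1]<40)
# pad outline incl scanner
d=np.zeros_like(w); d[150:250,195:290]=(sub[...,2]<40)
c=max(cv2.findContours(d,0,1)[0],key=cv2.contourArea)[:,0]
P=onz("wrist",c,.006,s); o=P[(np.hypot(*(P[:,:2]-[.42,-.29]).T)<.056)&(np.hypot(*(P[:,:2]-[.42,-.29]).T)>.043)][:,:2]
A=np.c_[2*o,np.ones(len(o))]; x=np.linalg.lstsq(A,(o**2).sum(1),rcond=None)[0]; print("pad",x[:2],"r",np.sqrt(x[2]+x[0]**2+x[1]**2),len(o))
t=np.zeros_like(w); t[205:250,210:265]=(g[205:250,210:265,1]<40)&(g[205:250,210:265,2]>105)
c=max(cv2.findContours(t,0,1)[0],key=cv2.contourArea);print(cv2.minEnclosingCircle(c))
print("top",onz("wrist",[cv2.minEnclosingCircle(c)[0],[237,230]],.122,s))
print("base ring",onz("wrist",[[241,199]],.006,s))
print("yellow", onz("wrist",[[271,275],[285,350]],.12,s),"tile/mug")
E
```

```text
pad [ 0.42638043 -0.29613904] r 0.040098018896998947 41
((232.95188903808594, 221.5408172607422), 21.639280319213867)
top [[ 0.41529896 -0.27881261  0.122     ]
 [ 0.41935684 -0.2883486   0.122     ]]
base ring [[ 0.41971364 -0.28678106  0.006     ]]
yellow [[ 0.45575749 -0.34252572  0.12      ]
 [ 0.47258219 -0.43999461  0.12      ]] tile/mug
```

Request:
{"fn": "drive_tool", "kwargs": {"offset": [[-0.36,-0.11,0],[-0.36,-0.11,0],[-0.36,-0.11,0],[-0.34,-0.1,0],[0,0,0.8],[0,0,0.8],[0,0,0.8],[0,0,0.2],[0,0,0],[0,0,0]], "turn": [[0,0,0],[0,0,0],[0,0,0],[0,0,0],[0,0,0],[0,0,0],[0,0,0],[0,0,0],[0,0,0],[0,0,0]], "jaw": [1,1,1,1,1,1,1,1,1,1]}}

```text
time: 4.5
tool_pos: [0.4218, -0.2849, 0.2067]
ee_rot: [0.001, 0.707, 0.707, 0.0]
ft_force: [-0.0, -0.5, 1.0]
width: 0.999
gripper_force: 0.0
```

```bash
python3 - <<'E'
from h import *
s=observe(); im=vision.capture("wrist"); t=vision.capture("top")
a=im[100:384,100:420]; b=cv2.resize(t[180:270,270:370],None,fx=3.2,fy=3.2)
h=max(a.shape[0],b.shape[0]); pad=lambda i:np.vstack([i,np.zeros((h-i.shape[0],i.shape[1],3),np.uint8)])
cv2.imwrite("pics/w2.png",np.hstack([pad(a),pad(b)])[:,:,::-1]); print(s["tool_pos"],s["ee_rot"],s["joint_pos"])
x,y,z=s["tool_pos"]
for zz in (.122,.04,.006): print(zz,proj("wrist",[[.4195,-.2895,zz],[x,y,zz]],s)-[100,100])
E
```

```text
[ 0.42181124 -0.28491954  0.2066633 ] [1.02748319e-03 7.07273659e-01 7.06939041e-01 3.29322866e-04] [ 0.16815377  0.48121178  0.56490124  1.88053697 -0.33043631  0.87102232
  0.8964363 ]
0.122 [[149.25699215 115.09001487]
 [152.44143647 109.04649059]]
0.04 [[149.90437867  88.2344855 ]
 [152.30457991  83.58449627]]
0.006 [[150.08782545  80.61595159]
 [152.26579803  76.37153985]]
```

View pics/w2.png

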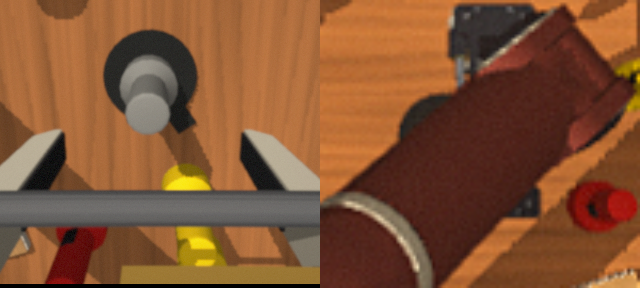

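The grip top is at crop (148,113) and the pad centre at (150,77), which puts the scanner at about (0.419,-0.288). I centre on it and descend.

Request:
{"fn": "drive_tool", "kwargs": {"offset": [[-0.08,-0.07,0],[0,0,0.6],[0,0,0.6],[0,0,0.6],[0,0,0.6],[0,0,0.47],[0,0,0],[0,0,0]], "turn": [[0,0,0],[0,0,0],[0,0,0],[0,0,0],[0,0,0],[0,0,0],[0,0,0],[0,0,0]], "jaw": [1,1,1,1,1,1,1,1]}}

```text
time: 5.4
tool_pos: [0.4182, -0.2888, 0.0914]
ee_rot: [0.001, 0.708, 0.706, -0.0]
ft_force: [-0.2, -0.1, -0.2]
width: 0.998
gripper_force: 0.0
```

Request:
{"fn": "drive_tool", "kwargs": {"offset": [[0,0,0],[0,0,0],[0,0,0],[0,0,0],[0,0,0],[0,0,0],[0,0,0],[0,0,0],[0,0,0],[0,0,0]], "turn": [[0,0,0],[0,0,0],[0,0,0],[0,0,0],[0,0,0],[0,0,0],[0,0,0],[0,0,0],[0,0,0],[0,0,0]], "jaw": [0.4,0,-0.3,-0.6,-1,-1,-1,-1,-1,-1]}}

```text
time: 6.4
tool_pos: [0.418, -0.2881, 0.0906]
ee_rot: [-0.0, 0.708, 0.707, -0.0]
ft_force: [0.5, -0.4, -0.1]
width: 0.363
gripper_force: 30.0
```

Request:
{"fn": "drive_tool", "kwargs": {"offset": [[0,0,-0.2],[0,0,-0.4],[0,0,-0.6],[0,0,-0.7],[0,0,-0.7],[0,0,-0.7],[0,0,-0.5],[0,0,-0.2],[0,0,0]], "turn": [[0,0,0],[0,0,0],[0,0,0],[0,0,0],[0,0,0],[0,0,0],[0,0,0],[0,0,0],[0,0,0]], "jaw": [-1,-1,-1,-1,-1,-1,-1,-1,-1]}}

```text
time: 7.3
tool_pos: [0.4181, -0.2882, 0.2515]
ee_rot: [0.001, 0.708, 0.707, 0.0]
ft_force: [-0.1, 0.0, -2.9]
width: 0.365
gripper_force: 30.0
```

Request:
{"fn": "drive_tool", "kwargs": {"offset": [[0.3,0,0],[0.6,0,0],[0.7,0,0],[0.7,0,0],[0.7,0,0],[0.7,0,0],[0.7,0,0],[0.7,0,0],[0.7,0,0],[0.7,0,0],[0.7,0,0],[0.7,0,0]], "turn": [[0,0,0],[0,0,0],[0,0,0],[0,0,0],[0,0,0],[0,0,0],[0,0,0],[0,0,0],[0,0,0],[0,0,0],[0,0,0],[0,0,0]], "jaw": [-1,-1,-1,-1,-1,-1,-1,-1,-1,-1,-1,-1]}}

```text
time: 8.5
tool_pos: [0.4168, 0.0298, 0.2494]
ee_rot: [-0.001, 0.707, 0.707, -0.001]
ft_force: [0.7, -0.2, -2.0]
width: 0.356
gripper_force: 30.0
```

Request:
{"fn": "drive_tool", "kwargs": {"offset": [[0.7,0.1,0],[0.7,0.1,0],[0.7,0.1,0],[0.7,0.1,0],[0.7,0.1,0],[0.7,0.1,0],[0.7,0.1,0],[0.7,0.1,0],[0.7,0.1,0],[0.5,0.08,0],[0.3,0,0],[0,0,0]], "turn": [[0,0,0],[0,0,0],[0,0,0],[0,0,0],[0,0,0],[0,0,0],[0,0,0],[0,0,0],[0,0,0],[0,0,0],[0,0,0],[0,0,0]], "jaw": [-1,-1,-1,-1,-1,-1,-1,-1,-1,-1,-1,-1]}}

```text
time: 9.7
tool_pos: [0.4564, 0.3137, 0.2491]
ee_rot: [-0.001, 0.706, 0.708, -0.001]
ft_force: [0.2, -0.1, -2.2]
width: 0.361
gripper_force: 30.0
```

Request:
{"fn": "drive_tool", "kwargs": {"offset": [[0.2,0,0.2],[0.16,0,0.4],[0,0,0.6],[0,0,0.6],[0,0,0.5],[0,0,0.3],[0,0,0.14],[0,0,0],[0,0,0],[0,0,0]], "turn": [[0,0,0],[0,0,0],[0,0,0],[0,0,0],[0,0,0],[0,0,0],[0,0,0],[0,0,0],[0,0,0],[0,0,0]], "jaw": [-1,-1,-1,-1,-1,-1,-1,-1,-1,-1]}}

```text
time: 10.7
tool_pos: [0.4588, 0.3265, 0.1421]
ee_rot: [0.0, 0.708, 0.706, 0.001]
ft_force: [-0.0, 0.2, -2.3]
width: 0.362
gripper_force: 30.0
```

```bash
python3 - <<'E'
from h import *
s=observe(); w=vision.capture("wrist"); d=vision.capture("side")
P=s["tool_pos"]; print(P,s["ee_rot"])
q=proj("side",[[.457,.328,.005],[P[0],P[1],.055]]); print("side tile centre, scanner underside",q)
x,y=q[0].astype(int); x0=x-50;y0=y-60; print(x0,y0)
b=cv2.resize(d[y0:y0+96,x0:x0+96],None,fx=4,fy=4)
cv2.imwrite("pics/c3.png",np.hstack([w[:,100:500],b])[:,:,::-1])
print("wrist",proj("wrist",[[.457,.328,.005],[P[0],P[1],.055]],s)-[100,0])
# tile corners from top estimate
print(proj("wrist",[[.4599,.3826,.005],[.5057,.3054,.005],[.4539,.274,.005],[.4087,.351,.005]],s)-[100,0])
E
```

```text
[0.45881858 0.32652966 0.14205998] [1.51506120e-04 7.07713527e-01 7.06498725e-01 1.04532322e-03]
side tile centre, scanner underside [[188.35598291 314.25764695]
 [186.58460928 306.16943063]]
138 254
wrist [[150.28862747 189.89357399]
 [152.46044754 208.32223819]]
[[153.5471182  125.86983102]
 [205.19988224 214.46697264]
 [147.10492652 247.35685889]
 [ 93.53197815 163.81725118]]
```

View pics/c3.png

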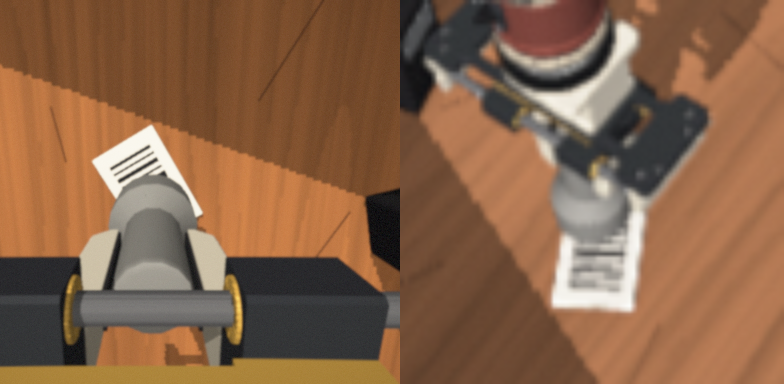

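The scanner hangs upright over the tile. The visible tile corners, at (152,125) and (93,160), match my estimates to within a few pixels. I hold for 1.8 s.

Request:
{"fn": "drive_tool", "kwargs": {"offset": [[0.02,-0.03,0.04],[0,0,0],[0,0,0],[0,0,0],[0,0,0],[0,0,0],[0,0,0],[0,0,0],[0,0,0],[0,0,0],[0,0,0],[0,0,0]], "turn": [[0,0,0],[0,0,0],[0,0,0],[0,0,0],[0,0,0],[0,0,0],[0,0,0],[0,0,0],[0,0,0],[0,0,0],[0,0,0],[0,0,0]], "jaw": [-1,-1,-1,-1,-1,-1,-1,-1,-1,-1,-1,-1]}}

```text
time: 12.0
tool_pos: [0.457, 0.327, 0.1394]
ee_rot: [-0.0, 0.708, 0.707, -0.0]
ft_force: [0.0, -0.3, -2.0]
width: 0.362
gripper_force: 30.0
```

Request:
{"fn": "drive_tool", "kwargs": {"offset": [[0,0,0],[0,0,0],[0,0,0],[0,0,0],[0,0,0],[0,0,0],[0,0,0],[0,0,0]], "turn": [[0,0,0],[0,0,0],[0,0,0],[0,0,0],[0,0,0],[0,0,0],[0,0,0],[0,0,0]], "jaw": [-1,-1,-1,-1,-1,-1,-1,-1]}}

```text
time: 12.8
tool_pos: [0.457, 0.327, 0.1394]
ee_rot: [-0.0, 0.708, 0.707, -0.0]
ft_force: [0.9, -0.1, -1.1]
width: 0.36
gripper_force: 30.0
```

Request:
{"fn": "drive_tool", "kwargs": {"offset": [[0,0,-0.2],[0,0,-0.4],[0,0,-0.6],[0,0,-0.6],[0,0,-0.6],[-0.2,-0.1,-0.3],[-0.4,-0.1,-0.1],[-0.6,-0.1,0],[-0.7,-0.1,0],[-0.7,-0.1,0],[-0.7,-0.1,0],[-0.7,-0.1,0]], "turn": [[0,0,0],[0,0,0],[0,0,0],[0,0,0],[0,0,0],[0,0,0],[0,0,0],[0,0,0],[0,0,0],[0,0,0],[0,0,0],[0,0,0]], "jaw": [-1,-1,-1,-1,-1,-1,-1,-1,-1,-1,-1,-1]}}

```text
time: 14.0
tool_pos: [0.4269, 0.1642, 0.2506]
ee_rot: [-0.0, 0.708, 0.706, -0.001]
ft_force: [-0.2, 0.3, -1.7]
width: 0.365
gripper_force: 30.0
```

Request:
{"fn": "drive_tool", "kwargs": {"offset": [[-0.7,-0.1,0],[-0.7,-0.1,0],[-0.7,0,0],[-0.7,0,0],[-0.7,0,0],[-0.7,0,0],[-0.7,0,0],[-0.7,0,0],[-0.7,0,0],[-0.7,0,0],[-0.7,0,0],[-0.7,0,0]], "turn": [[0,0,0],[0,0,0],[0,0,0],[0,0,0],[0,0,0],[0,0,0],[0,0,0],[0,0,0],[0,0,0],[0,0,0],[0,0,0],[0,0,0]], "jaw": [-1,-1,-1,-1,-1,-1,-1,-1,-1,-1,-1,-1]}}

```text
time: 15.2
tool_pos: [0.4177, -0.1702, 0.2506]
ee_rot: [-0.001, 0.708, 0.706, -0.001]
ft_force: [0.1, -0.0, -2.5]
width: 0.36
gripper_force: 30.0
```

Request:
{"fn": "drive_tool", "kwargs": {"offset": [[-0.7,0,0],[-0.6,0,0],[-0.5,0,0],[-0.4,0,0],[-0.3,0,0],[-0.2,0,0],[0,0,0],[0,0,0],[0,0,0]], "turn": [[0,0,0],[0,0,0],[0,0,0],[0,0,0],[0,0,0],[0,0,0],[0,0,0],[0,0,0],[0,0,0]], "jaw": [-1,-1,-1,-1,-1,-1,-1,-1,-1]}}

```text
time: 16.1
tool_pos: [0.4201, -0.2758, 0.2513]
ee_rot: [-0.0, 0.707, 0.707, 0.0]
ft_force: [-0.5, 0.3, -2.8]
width: 0.361
gripper_force: 30.0
```

Request:
{"fn": "drive_tool", "kwargs": {"offset": [[0,0,0.4],[0,0,0.6],[0,0,0.6],[0,0,0.6],[0,0,0.5],[0,0,0.3],[0,0,0.2],[0,0,0.1],[0,0,0],[0,0,0]], "turn": [[0,0,0],[0,0,0],[0,0,0],[0,0,0],[0,0,0],[0,0,0],[0,0,0],[0,0,0],[0,0,0],[0,0,0]], "jaw": [-1,-1,-1,-1,-1,-1,-1,-1,-1,-1]}}

```text
time: 17.1
tool_pos: [0.4205, -0.2773, 0.1201]
ee_rot: [0.001, 0.708, 0.707, 0.0]
ft_force: [0.4, -0.5, -1.8]
width: 0.362
gripper_force: 30.0
```

```bash
python3 - <<'E'
from h import *
s=observe(); w=vision.capture("wrist"); print(s["tool_pos"],s["ee_rot"])
cv2.imwrite("pics/w4.png",w[:,:,::-1])
P=s["tool_pos"]
a=np.linspace(0,2*np.pi,9)[:-1]
print(proj("wrist",[[P[0],P[1],.006],[.42,-.2375,.006],[.37,-.2875,.006],[.47,-.2875,.006]],s))
E
```

```text
[ 0.42046642 -0.27725871  0.12011592] [7.34739408e-04 7.07649850e-01 7.06562899e-01 1.41083688e-04]
[[252.47698352 198.20083152]
 [251.78431161 148.73813732]
 [190.4377702  210.46658816]
 [313.39273507 210.21937549]]
```

View pics/w4.png

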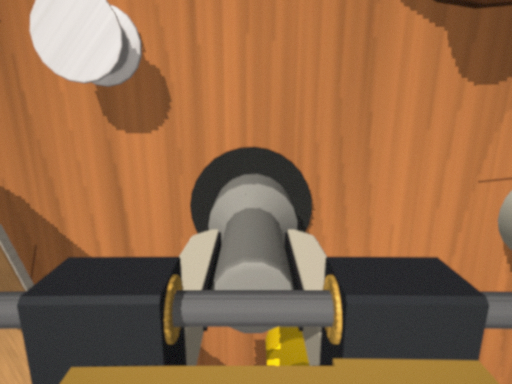

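The pad's edges (top row 148, sides 191 and 312) match a centre of (0.420,-0.287). I shift over and set the scanner down.

Request:
{"fn": "drive_tool", "kwargs": {"offset": [[-0.13,-0.02,0],[-0.13,0,0],[0,0,0],[0,0,0.2],[0,0,0.2],[0,0,0.1],[0,0,0.1],[0,0,0.05],[0,0,0],[0,0,0]], "turn": [[0,0,0],[0,0,0],[0,0,0],[0,0,0],[0,0,0],[0,0,0],[0,0,0],[0,0,0],[0,0,0],[0,0,0]], "jaw": [-1,-1,-1,-1,-1,-1,-1,-1,-1,-1]}}

```text
time: 18.15
tool_pos: [0.4193, -0.2874, 0.0936]
ee_rot: [0.0, 0.708, 0.707, -0.0]
ft_force: [0.2, -0.2, -2.4]
width: 0.36
gripper_force: 30.0
```

Request:
{"fn": "drive_tool", "kwargs": {"offset": [[0,0,0.03],[0,0,0.03],[0,0,0.02],[0,0,0],[0,0,0]], "turn": [[0,0,0],[0,0,0],[0,0,0],[0,0,0],[0,0,0]], "jaw": [-1,-1,-1,-1,-1]}}

```text
time: 18.65
tool_pos: [0.4193, -0.2873, 0.0906]
ee_rot: [0.0, 0.708, 0.707, 0.0]
ft_force: [-0.3, 1.1, 2.7]
width: 0.36
gripper_force: 30.0
```

Contact is made: the force went from -2 to +2.7 N. Now release and lift.

Request:
{"fn": "drive_tool", "kwargs": {"offset": [[0,0,0],[0,0,0],[0,0,0],[0,0,0],[0,0,0],[0,0,-0.1],[0,0,-0.3],[0,0,-0.6],[0,0,-0.8],[0,0,-0.8],[0,0,-0.8],[0,0,-0.8]], "turn": [[0,0,0],[0,0,0],[0,0,0],[0,0,0],[0,0,0],[0,0,0],[0,0,0],[0,0,0],[0,0,0],[0,0,0],[0,0,0],[0,0,0]], "jaw": [0,0.3,0.6,1,1,1,1,1,1,1,1,1]}}

```text
time: 19.85
tool_pos: [0.4188, -0.2873, 0.2606]
ee_rot: [0.0, 0.708, 0.706, 0.0]
ft_force: [-0.6, 0.5, 0.3]
width: 1.001
gripper_force: 0.0
```

Request:
{"fn": "drive_tool", "kwargs": {"offset": [[0,0,-0.5],[0.6,0,0],[1,0,0],[1,0,0],[1,0,0],[1,0,0],[0.8,0,0],[0,0,0],[0,0,0],[0,0,0]], "turn": [[0,0,0],[0,0,0],[0,0,0],[0,0,0],[0,0,0],[0,0,0],[0,0,0],[0,0,-0.7],[0,0,-0.7],[0,0,-0.6]], "jaw": [1,1,1,1,1,1,1,1,1,1]}}

```text
time: 20.85
tool_pos: [0.4193, -0.0711, 0.2792]
ee_rot: [0.0, 0.601, 0.799, 0.0]
ft_force: [-0.3, 0.3, -0.3]
width: 0.997
gripper_force: 0.0
```

```bash
python3 - <<'E'
from h import *
s=observe(); w=vision.capture("wrist"); t=vision.capture("top"); d=vision.capture("side")
np.save("s5.npy",np.r_[s["tool_pos"],s["ee_rot"]]); cv2.imwrite("pics/w5full.png",w[:,:,::-1])
cv2.imwrite("pics/t5full.png",t[:,:,::-1]);cv2.imwrite("pics/s5full.png",d[:,:,::-1])
print(s["tool_pos"],s["ee_rot"])
b=cv2.resize(d[150:210,270:330],None,fx=4,fy=4); c=cv2.resize(t[130:240,190:340],None,fx=1.6,fy=1.6)
r=np.vstack([b,c[:144,:240]]); print(r.shape)
cv2.imwrite("pics/c5.png",np.hstack([w,r])[:,:,::-1])
print(proj("wrist",[[.584,-.024,.183],[.444,-.0468,.05],[.563,.049,.126],[.42,-.287,.122],[.42,-.287,.006]],s).round(1))
E
```

```text
[ 0.41934603 -0.07113543  0.27916442] [3.97444474e-04 6.00752964e-01 7.99434568e-01 3.00253488e-04]
(384, 240, 3)
[[482.5 205.3]
 [279.5 157. ]
 [454.3 100.4]
 [197.6 372.8]
 [210.6 309.4]]
```

View pics/c5.png

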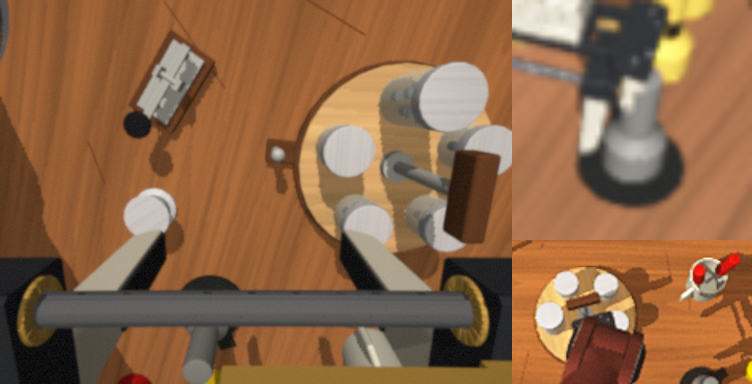

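The scanner stands upright and central on its pad. The ball is at (278,154) and the tall lid at (450,97), close to the predictions, and the bar lies lower right. I move above the handle.

Request:
{"fn": "drive_tool", "kwargs": {"offset": [[0,0.5,0],[0,0.8,0],[0,0.9,0],[0,0.9,0],[0,0.7,0],[0,0.48,0],[0,0,0],[0,0,0],[0,0,0]], "turn": [[0,0,0],[0,0,0],[0,0,0],[0,0,0],[0,0,0],[0,0,0],[0,0,0],[0,0,0],[0,0,0]], "jaw": [1,1,1,1,1,1,1,1,1]}}

```text
time: 21.9
tool_pos: [0.5831, -0.0252, 0.2785]
ee_rot: [-0.0, 0.603, 0.798, -0.0]
ft_force: [0.3, -0.8, 0.5]
width: 1.002
gripper_force: 0.0
```

```bash
cat > m.py <<'E'
from h import *
def bar(w,s):
    hsv=cv2.cvtColor(w,cv2.COLOR_RGB2HSV); 
    m=((hsv[...,2]<120)&(hsv[...,1]>110)&((hsv[...,0]<14)|(hsv[...,0]>172))).astype(np.uint8)
    u=proj("wrist",[[.584,-.024,.183]],s)[0].astype(int); k=np.zeros_like(m); cv2.circle(k,tuple(int(v) for v in u),85,1,-1)
    m=cv2.morphologyEx(m*k,cv2.MORPH_OPEN,np.ones((5,5)))
    c=max(cv2.findContours(m,0,1)[0],key=cv2.contourArea); r=cv2.minAreaRect(c)
    P=onz("wrist",cv2.boxPoints(r),.183,s); return r,P
E
python3 - <<'E'
from m import *
s=observe(); w=vision.capture("wrist"); np.save("s6.npy",np.r_[s["tool_pos"],s["ee_rot"]]); print(s["tool_pos"],s["ee_rot"])
cv2.imwrite("pics/w6.png",w[:,:,::-1]); r,P=bar(w,s); print(r,P.round(4),P.mean(0))
print(proj("wrist",[[.584,-.024,.183],[.563,.049,.126],[.444,-.0468,.05]],s))
E
```

```text
[ 0.58310765 -0.02516591  0.27853587] [-2.14660700e-04  6.03243093e-01  7.97557287e-01 -3.15542163e-04]
((253.5, 194.49996948242188), (20.999996185302734, 88.99998474121094), 0.0) [[ 0.5833 -0.0537  0.183 ]
 [ 0.5651  0.0126  0.183 ]
 [ 0.5796  0.0167  0.183 ]
 [ 0.5989 -0.0493  0.183 ]] [ 0.58173786 -0.01842515  0.183     ]
[[254.37138237 203.76913447]
 [253.79152767  99.80831916]
 [127.84758669 156.46839598]]
```

View pics/w6.png

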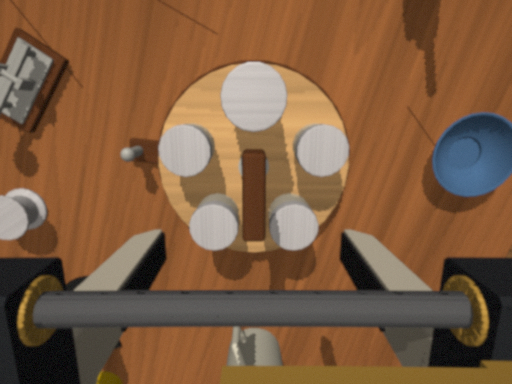

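The bar is vertical in the picture (column 254, rows 150 to 239), so it lines up with tool x. The tall lid is at (254,96), the short lids at (185,150), (323,150), (214,222) and (293,222), and the ball at (130,154).

```bash
python3 - <<'E'
from h import *
s=np.load("s6.npy"); s=dict(tool_pos=s[:3],ee_rot=s[3:])
r=cv2.cvtColor(cv2.imread("pics/w6.png"),cv2.COLOR_BGR2HSV)
m=((r[...,1]<45)&(r[...,2]>130)).astype(np.uint8)
m=cv2.morphologyEx(m,cv2.MORPH_OPEN,np.ones((5,5)))
h=[]
for c in cv2.findContours(m,0,1)[0]:
    if cv2.contourArea(c)>800: print(cv2.minEnclosingCircle(c))
d=onz("wrist",[[159,155],[349,155],[253,62],[256,252]],.026,s); print("disc",d.round(4),(d[0]+d[1])/2,(d[2]+d[3])/2)
J=onz("wrist",[[185,150],[323,150],[214,222],[293,222]],.081,s); T=onz("wrist",[[254,96]],.126,s)
X=np.r_[J,T][:,:2]; x=np.linalg.lstsq(np.c_[2*X,np.ones(5)],(X**2).sum(1),rcond=None)[0]; ax=x[:2]
print("jars",X.round(4),"axis",ax,"r",np.sqrt(x[2]+ax@ax))
B=onz("wrist",[[132,154]],.049,s)[0,:2]
B2=np.array([.4439,-.0468]); B1=onz("wrist",[[278,154]],.049,dict(zip(("tool_pos","ee_rot"),np.split(np.load("s5.npy"),[3]))))[0,:2]
print("ball",B,B1,B2)
for a in (ax,(d[0]+d[1])[:2]/2,np.array([.584,-.024])):
    for b in (B,B1,B2): v=b-a; print(np.degrees(np.arctan2(v[1],v[0])).round(2),np.hypot(*v).round(4),end=" | ")
    v=T[0,:2]-a; print("tall",np.degrees(np.arctan2(v[1],v[0])),np.hypot(*v))
E
```

```text
((292.96282958984375, 224.33642578125), 25.374238967895508)
((214.09750366210938, 224.46266174316406), 25.164783477783203)
((18.625, 216.375), 28.54009246826172)
((321.84228515625, 149.31356811523438), 26.67578125)
((184.73239135742188, 149.77464294433594), 26.5939884185791)
((253.5, 95.90298461914062), 34.72275161743164)
disc [[ 0.4714 -0.0408  0.026 ]
 [ 0.6891  0.0208  0.026 ]
 [ 0.551   0.089   0.026 ]
 [ 0.617  -0.1298  0.026 ]] [ 0.58025815 -0.00999365  0.026     ] [ 0.58401004 -0.02040312  0.026     ]
jars [[ 0.5086 -0.0168]
 [ 0.6445  0.0216]
 [ 0.5561 -0.0844]
 [ 0.6386 -0.061 ]
 [ 0.5623  0.052 ]] axis [ 0.58184608 -0.01673263] r 0.07250163901275775
ball [ 0.44762567 -0.04303421] [ 0.4414703 -0.0442117] [ 0.4439 -0.0468]
-168.91 0.1368 | -168.92 0.143 | -167.7 0.1412 | tall 105.84883520435008 0.0714863740005716
-166.01 0.1367 | -166.15 0.1429 | -164.89 0.1412 | tall 106.12644055436803 0.06457067259381927
-172.05 0.1377 | -171.93 0.144 | -170.76 0.1419 | tall 105.91211318421598 0.07906576878739073
```

Request:
{"fn": "drive_tool", "kwargs": {"offset": [[0.1,0,0.3],[0,0,0.6],[0,0,0.6],[0,0,0.6],[0,0,0.4],[0,0,0.2],[0,0,0.06],[0,0,0],[0,0,0]], "turn": [[0,0,0],[0,0,0],[0,0,0],[0,0,0],[0,0,0],[0,0,0],[0,0,0],[0,0,0],[0,0,0]], "jaw": [1,1,1,1,1,1,1,1,1]}}

```text
time: 22.85
tool_pos: [0.5836, -0.0207, 0.1688]
ee_rot: [0.001, 0.602, 0.798, 0.001]
ft_force: [0.2, 0.1, 0.7]
width: 1.0
gripper_force: 0.0
```

Request:
{"fn": "drive_tool", "kwargs": {"offset": [[0,0,0],[0,0,0],[0,0,0],[0,0,0],[0,0,0],[0,0,0],[0,0,0],[0,0,0],[0,0,0],[0,0,0],[0,0,0]], "turn": [[0,0,0],[0,0,0],[0,0,0],[0,0,0],[0,0,0],[0,0,0],[0,0,0],[0,0,0],[0,0,0],[0,0,0],[0,0,0]], "jaw": [0.4,0,-0.3,-0.6,-1,-1,-1,-1,-1,-1,-1]}}

```text
time: 23.95
tool_pos: [0.5826, -0.0207, 0.1678]
ee_rot: [-0.0, 0.603, 0.798, -0.0]
ft_force: [-1.6, 0.7, 1.0]
width: 0.192
gripper_force: 30.0
```

```bash
python3 - <<'E'
from h import *
s=observe(); w=vision.capture("wrist"); cv2.imwrite("pics/w7.png",w[:,:,::-1]); print(s["tool_pos"],s["ee_rot"],s["joint_pos"],s["torque"])
n=s["ee_rot"]; xd=2*np.degrees(np.arctan2(n[2],n[1])); print("tool x dir",xd)
r=cv2.cvtColor(w,cv2.COLOR_RGB2HSV); m=((r[...,1]<45)&(r[...,2]>130)).astype(np.uint8); m=cv2.morphologyEx(m,cv2.MORPH_OPEN,np.ones((5,5)))
for c in cv2.findContours(m,0,1)[0]:
    if cv2.contourArea(c)>800: print(cv2.minEnclosingCircle(c))
print(proj("wrist",[[.562,.05,.126]],s))
E
```

```text
[ 0.58257341 -0.0206861   0.16779467] [-4.67973711e-04  6.02555701e-01  7.98076610e-01 -3.63506878e-04] [-0.27875653  0.62128112  0.44776282  1.71860087 -0.33319166  0.8790835
  0.58855222] [-0.13534515  0.24871303 -0.02266107]
tool x dir 105.89367202007952
((351.1031799316406, 174.11306762695312), 38.57159423828125)
((153.46771240234375, 174.34576416015625), 38.64528274536133)
((252.8142547607422, 98.24177551269531), 54.53691101074219)
[[252.04424334 102.37181413]]
```

Grip width is 17.9 mm, matching the bar, and the jar column of 252.8 sits on the camera axis of 252.6. Now I turn counter-clockwise from above (tool -z).

Request:
{"fn": "drive_tool", "kwargs": {"offset": [[0,0,0],[0,0,0],[0,0,0],[0,0,0],[0,0,0],[0,0,0],[0,0,0],[0,0,0],[0,0,0],[0,0,0],[0,0,0],[0,0,0]], "turn": [[0,0,-0.1],[0,0,-0.2],[0,0,-0.3],[0,0,-0.4],[0,0,-0.4],[0,0,-0.4],[0,0,-0.4],[0,0,-0.4],[0,0,-0.3],[0,0,-0.2],[0,0,-0.1],[0,0,0]], "jaw": [-1,-1,-1,-1,-1,-1,-1,-1,-1,-1,-1,-1]}}

```text
time: 25.2
tool_pos: [0.5825, -0.0208, 0.1678]
ee_rot: [-0.001, 0.411, 0.912, -0.0]
ft_force: [-3.6, -1.3, 2.1]
width: 0.196
gripper_force: 30.0
```

Request:
{"fn": "drive_tool", "kwargs": {"offset": [[0,0,0],[0,0,0],[0,0,0],[0,0,0],[0,0,0],[0,0,0],[0,0,0],[0,0,0],[0,0,0],[0,0,0],[0,0,0],[0,0,0]], "turn": [[0,0,-0.1],[0,0,-0.2],[0,0,-0.3],[0,0,-0.4],[0,0,-0.4],[0,0,-0.4],[0,0,-0.4],[0,0,-0.4],[0,0,-0.4],[0,0,-0.4],[0,0,-0.3],[0,0,-0.1]], "jaw": [-1,-1,-1,-1,-1,-1,-1,-1,-1,-1,-1,-1]}}

```text
time: 26.4
tool_pos: [0.5823, -0.0209, 0.1678]
ee_rot: [-0.001, 0.156, 0.988, -0.0]
ft_force: [-5.2, -0.6, 3.6]
width: 0.192
gripper_force: 30.0
```

Request:
{"fn": "drive_tool", "kwargs": {"offset": [[0,0,0],[0,0,0],[0,0,0],[0,0,0],[0,0,0],[0,0,0],[0,0,0],[0,0,0],[0,0,0],[0,0,0],[0,0,0],[0,0,0]], "turn": [[0,0,-0.1],[0,0,-0.2],[0,0,-0.3],[0,0,-0.4],[0,0,-0.4],[0,0,-0.4],[0,0,-0.4],[0,0,-0.4],[0,0,-0.2],[0,0,-0.1],[0,0,0],[0,0,0]], "jaw": [-1,-1,-1,-1,-1,-1,-1,-1,-1,-1,-1,-1]}}

```text
time: 27.6
tool_pos: [0.5823, -0.0211, 0.1678]
ee_rot: [-0.001, -0.045, 0.999, -0.0]
ft_force: [-5.3, -1.3, 3.7]
width: 0.187
gripper_force: 30.0
```

```bash
cat > look.py <<'E'
import sys
from h import *
s=observe(); w=vision.capture("wrist"); cv2.imwrite(sys.argv[1],w[:,:,::-1]); print(s["time"],s["tool_pos"],s["ee_rot"],s["ft_force"],s["torque"])
n=s["ee_rot"]; xd=2*np.degrees(np.arctan2(n[2],n[1])); print("tool x dir",xd%360)
r=cv2.cvtColor(w,cv2.COLOR_RGB2HSV); m=((r[...,1]<45)&(r[...,2]>130)).astype(np.uint8); m=cv2.morphologyEx(m,cv2.MORPH_OPEN,np.ones((5,5)))
for c in cv2.findContours(m,0,1)[0]:
    if cv2.contourArea(c)>800: print(cv2.minEnclosingCircle(c))
E
python3 look.py pics/w8.png
```

```text
27.6 [ 0.58228098 -0.02107339  0.16776324] [-9.51980140e-04 -4.48696730e-02  9.98992360e-01 -2.65398415e-04] [-5.32863466 -1.32913495  3.71473401] [-0.33243739  0.84503788  0.0408316 ]
tool x dir 185.14341514360652
((352.3962707519531, 176.31214904785156), 38.26948165893555)
((154.76666259765625, 173.43333435058594), 39.49831771850586)
((252.42214965820312, 97.72590637207031), 54.54595184326172)
```

View pics/w8.png

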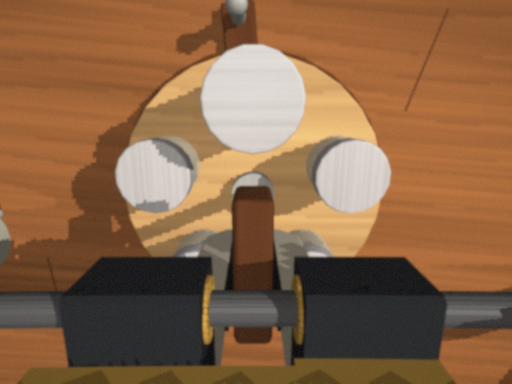

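The pointer ball shows at (237,8), left of the jar column (252), so a few degrees more are needed.

```bash
python3 - <<'E'
from h import *
s=observe(); im=cv2.imread("pics/w8.png").astype(int)
a=cv2.cvtColor(im.astype(np.uint8),cv2.COLOR_BGR2HSV); m=np.zeros(a.shape[:2],np.uint8); m[0:26,215:262]=(a[0:26,215:262,1]<60)&(a[0:26,215:262,2]>90)
ys,xs=np.nonzero(m); print(xs.min(),xs.max(),ys.min(),ys.max(),xs.mean(),ys.mean(),len(xs))
P=s["tool_pos"]; ta=2*np.degrees(np.arctan2(s["ee_rot"][2],s["ee_rot"][1]))
def ang(uv,z):
    B=onz("wrist",[uv],z,s)[0]; v=B[:2]-P[:2]; return (np.degrees(np.arctan2(v[1],v[0]))%360).round(2),np.hypot(*v).round(4)
for uv in ([xs.mean(),ys.mean()],[237,8]): print(ang(uv,.049))
print("jar",ang([252.4,97.7],.126),"tool",ta)
E
```

```text
226 247 0 21 237.77173913043478 6.648550724637682 276
(np.float64(189.51), np.float64(0.1398))
(np.float64(189.76), np.float64(0.139))
jar (np.float64(185.35), np.float64(0.0763)) tool 185.14692083553405
```

Request:
{"fn": "drive_tool", "kwargs": {"offset": [[0,0,0],[0,0,0],[0,0,0],[0,0,0],[0,0,0],[0,0,0],[0,0,0],[0,0,0]], "turn": [[0,0,-0.1],[0,0,-0.2],[0,0,-0.15],[0,0,-0.1],[0,0,0],[0,0,0],[0,0,0],[0,0,0]], "jaw": [-1,-1,-1,-1,-1,-1,-1,-1]}}

```text
time: 28.45
tool_pos: [0.5823, -0.0211, 0.1678]
ee_rot: [-0.001, -0.083, 0.997, -0.0]
ft_force: [-4.7, -1.0, 2.5]
width: 0.192
gripper_force: 30.0
```

```bash
python3 look.py pics/w9.png; python3 - <<'E'
from h import *
s=observe(); im=cv2.imread("pics/w9.png")
a=cv2.cvtColor(im,cv2.COLOR_BGR2HSV); m=np.zeros(a.shape[:2],np.uint8); m[0:26,230:275]=(a[0:26,230:275,1]<60)&(a[0:26,230:275,2]>90)
ys,xs=np.nonzero(m); print(xs.min(),xs.max(),ys.min(),ys.max(),xs.mean(),ys.mean(),len(xs))
P=s["tool_pos"]
for uv,z in (([xs.mean(),ys.mean()],.049),([252.5,97.7],.126)):
    v=onz("wrist",[uv],z,s)[0][:2]-P[:2]; print(np.degrees(np.arctan2(v[1],v[0]))%360,np.hypot(*v))
z=vision.capture("side"); t=vision.capture("top")
f=lambda i,x,y:cv2.resize(i[y:y+110,x:x+110],None,fx=3.6,fy=3.6)
cv2.imwrite("pics/c9.png",np.hstack([f(z,170,150),f(z,240,130)])[:,:,::-1])
E
```

```text
28.45 [ 0.58228225 -0.02112806  0.16777265] [-9.56744554e-04 -8.31854284e-02  9.96533588e-01 -2.78422203e-04] [-4.74857719 -1.04901117  2.49995276] [-0.28288808  0.86236112  0.02687134]
tool x dir 189.5433807345595
((352.44525146484375, 176.0364990234375), 38.09519577026367)
((154.47889709472656, 173.48101806640625), 39.24816131591797)
((252.6690673828125, 97.65467834472656), 54.64031219482422)
241 262 0 21 252.82879377431905 6.22568093385214 257
189.54448481458448 0.13971877921241496
189.6989062751798 0.07632155180464331
```

View pics/c9.png

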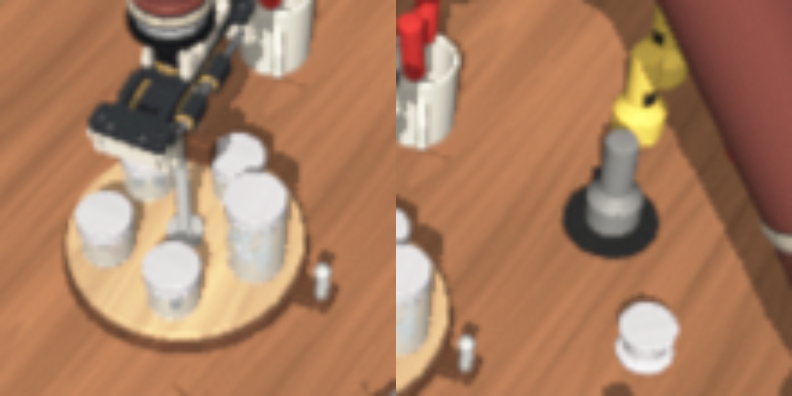

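The jar bearing is 189.7° and the pointer 189.5°, so the tall jar is in line with the pin. The scanner stands on its pad and the handle is still gripped, so I hand in.

```bash
python3 -c "
from rig import ticket; print(ticket.job_done())"
```

```text
the job is handed in; nothing more can be done
None
```

I handed the job in at about 28.6 s of the 72 s: the scanner was held over the tile for about 2 s and is back upright on its pad, the tall jar is within about 0.2° of the pointer, and the gripper still holds the handle; no verdict was returned.

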